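# Load chamber slides into a clipped slide carrier

### The job

Get the slide carrier ready for the incubator: lay the warming plate flat in the carrier's pocket, then put every chamber slide that is on the bench into a bay of its own - raise the bay's spring clip, slide the bare end under it over the plate until it meets the end stop, and bring the clip down onto it. Finish with all slides straight and flat on the plate, all four clips down, and leave the other things on the bench alone.

Things in the scene. Friction and masses are not known exactly. Their poses are not given: they have to be found in the camera images.
- carrier: grey slide carrier, fixed, 156 x 262 mm. x points from its open front (robot side) to the clip hinges at the rear, y along the row of bays, z up; origin at bench height, y mid. Base 14 mm high with a pocket for the plate: x -51 to +15 mm, y -122 to +122 mm, 8 mm deep (floor z = 6), middle at x = -18. Bays at y = -105, -43, 43, 105 mm (0 to 3). Clip hinge axes along y at x = 88, z = 40 mm, cheeks 47 mm high
- warming_plate: loose aluminium plate, 62 (x) x 238 (y) x 8 mm (z), lowest 2 mm stepped in by 2 mm all round, about 0.36 kg; origin at the centre of its underside. Fits the carrier's pocket either way round, long side along the carrier's y; its top is then level with the rim. A black lifting bar stands on its middle
- plate_bar (a point): middle of the plate's lifting bar, 38 mm above the plate's underside; the bar is 56 mm long along the plate's x, 12 mm wide along y, 12 mm high, with 24 mm clear below it between two thin posts
- slide_0: chamber slide: flat slide 76 (x) x 26 (y) x 4 mm (z) with an open white block of eight wells, 48 x 22 x 12 mm (z 4 to 16 mm), over x = -35 to +13 mm; the end from x = +13 to +38 mm is bare and flat. Origin at the centre of the underside; x points to the bare end. 0.04 kg. Two or three slides are there; an absent one reads None
- slide_1: chamber slide: flat slide 76 (x) x 26 (y) x 4 mm (z) with an open white block of eight wells, 48 x 22 x 12 mm (z 4 to 16 mm), over x = -35 to +13 mm; the end from x = +13 to +38 mm is bare and flat. Origin at the centre of the underside; x points to the bare end. 0.04 kg. Two or three slides are there; an absent one reads None
- slide_2: chamber slide: flat slide 76 (x) x 26 (y) x 4 mm (z) with an open white block of eight wells, 48 x 22 x 12 mm (z 4 to 16 mm), over x = -35 to +13 mm; the end from x = +13 to +38 mm is bare and flat. Origin at the centre of the underside; x points to the bare end. 0.04 kg. Two or three slides are there; an absent one reads None
- bay_0 (a point): where the centre of a slide's underside lies when home in this bay (x = -3, z = 14 mm in the carrier's frame; axes as the carrier's). From here the end stop, 6 mm high, has its face 38 mm toward +x; two side guides 6 mm high, 30 mm apart, run from 28 to 38 mm, with splayed entries from 20 mm
- bay_1 (a point): where the centre of a slide's underside lies when home in this bay (x = -3, z = 14 mm in the carrier's frame; axes as the carrier's). From here the end stop, 6 mm high, has its face 38 mm toward +x; two side guides 6 mm high, 30 mm apart, run from 28 to 38 mm, with splayed entries from 20 mm
- bay_2 (a point): where the centre of a slide's underside lies when home in this bay (x = -3, z = 14 mm in the carrier's frame; axes as the carrier's). From here the end stop, 6 mm high, has its face 38 mm toward +x; two side guides 6 mm high, 30 mm apart, run from 28 to 38 mm, with splayed entries from 20 mm
- bay_3 (a point): where the centre of a slide's underside lies when home in this bay (x = -3, z = 14 mm in the carrier's frame; axes as the carrier's). From here the end stop, 6 mm high, has its face 38 mm toward +x; two side guides 6 mm high, 30 mm apart, run from 28 to 38 mm, with splayed entries from 20 mm
- clip_0 (a joint): angle of this bay's steel spring clip, rad: 0 down in an empty bay, about 0.05 down on a slide, 0.45 fully raised. Its spring pulls it down below 0.22 and up above 0.22, so it stays either way; moving it at the roll takes 4 to 12 N; it presses a slide with about 4 N. Its foot, 60 mm in front of the hinge, hangs 3 mm below slide-top level when down (bars entry), 25 mm above it when raised
- clip_1 (a joint): angle of this bay's steel spring clip, rad: 0 down in an empty bay, about 0.05 down on a slide, 0.45 fully raised. Its spring pulls it down below 0.22 and up above 0.22, so it stays either way; moving it at the roll takes 4 to 12 N; it presses a slide with about 4 N. Its foot, 60 mm in front of the hinge, hangs 3 mm below slide-top level when down (bars entry), 25 mm above it when raised
- clip_2 (a joint): angle of this bay's steel spring clip, rad: 0 down in an empty bay, about 0.05 down on a slide, 0.45 fully raised. Its spring pulls it down below 0.22 and up above 0.22, so it stays either way; moving it at the roll takes 4 to 12 N; it presses a slide with about 4 N. Its foot, 60 mm in front of the hinge, hangs 3 mm below slide-top level when down (bars entry), 25 mm above it when raised
- clip_3 (a joint): angle of this bay's steel spring clip, rad: 0 down in an empty bay, about 0.05 down on a slide, 0.45 fully raised. Its spring pulls it down below 0.22 and up above 0.22, so it stays either way; moving it at the roll takes 4 to 12 N; it presses a slide with about 4 N. Its foot, 60 mm in front of the hinge, hangs 3 mm below slide-top level when down (bars entry), 25 mm above it when raised
- clip_0_roll (a point): middle of the black thumb roll on the clip's upturned front tab: cylinder 12 mm in diameter, 20 mm long along the carrier's y; clip down: 52 mm in front of the hinge axis and 8 mm above it (48 mm above the bench); raised: 43 mm in front, 30 mm above. It swings about the hinge. The tab below it is 14 mm wide, 3 mm thick
- clip_1_roll (a point): middle of the black thumb roll on the clip's upturned front tab: cylinder 12 mm in diameter, 20 mm long along the carrier's y; clip down: 52 mm in front of the hinge axis and 8 mm above it (48 mm above the bench); raised: 43 mm in front, 30 mm above. It swings about the hinge. The tab below it is 14 mm wide, 3 mm thick
- clip_2_roll (a point): middle of the black thumb roll on the clip's upturned front tab: cylinder 12 mm in diameter, 20 mm long along the carrier's y; clip down: 52 mm in front of the hinge axis and 8 mm above it (48 mm above the bench); raised: 43 mm in front, 30 mm above. It swings about the hinge. The tab below it is 14 mm wide, 3 mm thick
- clip_3_roll (a point): middle of the black thumb roll on the clip's upturned front tab: cylinder 12 mm in diameter, 20 mm long along the carrier's y; clip down: 52 mm in front of the hinge axis and 8 mm above it (48 mm above the bench); raised: 43 mm in front, 30 mm above. It swings about the hinge. The tab below it is 14 mm wide, 3 mm thick
- lab_timer: bystander: white bench timer, 70 x 66 x 19 mm
- tape_roll: bystander: roll of brown tape, 92 mm across, 48 mm high
- flask_100: bystander: small conical flask, 62 mm across, 102 mm high
- micropipette: bystander: micropipette lying on the bench, 202 mm long, 32 mm high

How it is judged:
By the outcome, as a careful person would: the job done as asked, in the order asked, and still so for the second after the job is handed in, with the robot touching nothing.
Of slide_0, slide_1, slide_2 only 2 to 3 are there at a start; the rules pass over those that are not, and their reading is None.
At some moment in a run one of slide_0, slide_1, slide_2 may be knocked a few centimetres aside while the robot is not near it.
Once in a run the grip may slacken for a moment while it holds something.
It also fails if it takes over 208 s, if anything falls off the work surface, if the arm or the gripper's body presses on something with over 40 N, if the wrist force passes 120 N, or if a joint passes its speed limit or range.

### The arm

A 6-joint arm with a two-finger parallel gripper is mounted at the origin on a cart in front of the work surface, level with it; the furniture and walls round the work are solid. World frame = base frame: x ahead of the robot, y to its left, z up, the work surface at z = 0. Lengths are in mm, angles in rad, forces in N, time in s.
With the tool pointing down it reaches from about 275 to 825 mm from the base axis. Payload 4.9 kg.
Tool frame: the origin (TCP) lies at the very end of the fingers, on their centre line; the grasp point (between the pads) lies 19 mm behind it; z points along the fingers, y is the direction in which the jaws open and shut (so a half turn about z gives the same grasp; the last joint's range is limited). The gripper opens to 85 mm and grips with 20 to 120 N. Pads are 22 mm wide; open, the fingers measure 114 mm over their backs; the gripper's body (76 mm by 85 mm) begins 54 mm behind the grasp point. The pads swing forward as they close: fully open they stand 13 mm farther back than shut.
Start: joints at [0.989, 0.326, -0.193, 1.052, 0, 1.437], TCP at [238.138, 495.791, 231.281] pointing down, gripper open.
Joint ranges: [-2.65, 2.65], [-0.97, 1.79], [-1.3, 1.35], [-1.93, 2.1], [-1.47, 1.37], [-3.14, 3.14]. Speed limits (rad/s): [2.57, 2.57, 3.14, 3.14, 3.14, 3.14].

### API

Orientations are given as [roll, pitch, yaw] about the fixed x, y, z axes, in that order (R = Rz(yaw) Ry(pitch) Rx(roll)).
In Python, from bench import bot, solve_ik, imaging gives the robot as it stands. Calls block until the motion is done:
- bot.move_ptp(position, orientation): joint-space move of the TCP to a pose.
- bot.movel(position, rot=None, max_speed=150, threshold=None): straight line of the TCP; rot=None keeps the orientation; max_speed is the mean speed in mm/s. With threshold (N) it stops when the force on the tool has changed by that much, and returns True; else False.
- bot.move_j(angles): joint-space move.
- bot.grip(opening, effort=None): opening from 0.0 (shut) to 1.0 (fully open); effort is the grip in N (None keeps the last); returns when the fingers have stopped.
- bot.dwell(seconds).
- solve_ik(position, orientation): joint angles nearest the present ones, or None.
- bot.get_state(): the state.
- imaging.capture(name): name is "side" or "top" or "wrist"; returns the picture (384x512x3 uint8, blue, green, red); there is no depth.
- imaging.camera_model(name): a dict with "K" (3x3 intrinsics, pixels), "position" and "rotation" of the camera in the world. Camera axes: x right, y up, looking along -z (the intrinsics and any distortion apply to the point x, -y, -z); pixel columns grow to the right and rows downward; lengths in mm; the calibration is good to about 2 mm. A picture is of the moment at which its call begins: read the wrist's pose just before it. camera_model takes no time and is no camera call; for the wrist camera it gives the pose at the moment of the call.
A pose or a line that the arm cannot do raises bot.IKError and nothing moves.
- bot.sign_off(): hands the job in, once; it reports no verdict.
The state is a dict: "t": time; "qpos": joint angles; "joint_velocities": joint speeds; "effort": joint torques, N m; "tcp_pos": TCP position; "orientation": TCP orientation; "contact_force": force on the tool from outside, world axes, zero at the start; "wrist_torque": the same for the moment, N m; "opening": opening from 0.0 (shut) to 1.0 (fully open).
Only numpy, scipy, OpenCV 4.12 (cv2) and the standard library are available. Lean on these libraries where they do the work, as an engineer would, in place of code of your own. Each camera call takes 0.05 s, during which the arm holds its last target.

## Working session

There is one attempt and no reset: what is moved stays moved. The work goes in short steps, each a Python script; the robot and the scene stay as the last script left them, time stands still between calls to the robot, and variables do not carry over. Pictures are saved under pics/ and viewed, and the job is handed in when it is done.

```bash
ls; mkdir -p pics
python3 - <<'E'
from bench import bot, solve_ik, imaging
import cv2
for n in ["side","top","wrist"]:
    m=imaging.camera_model(n); print(n,{k:(v.round(4).tolist() if hasattr(v,'round') else v) for k,v in m.items()})
    cv2.imwrite(f"pics/{n}0.png",imaging.capture(n))
s=bot.get_state();print(s)
E
```

```text
pics
side {'K': [[468.332, 0.0, 253.3025], [0.0, 468.332, 203.6045], [0.0, 0.0, 1.0]], 'position': [252.8362, -1105.603, 1000.0814], 'rotation': [0.899, -0.004, -0.3134]}
top {'K': [[399.4666, 0.0, 249.6035], [0.0, 399.4666, 195.3759], [0.0, 0.0, 1.0]], 'position': [425.2739, 4.9745, 1244.5421], 'rotation': [0.1593, 0.0014, -1.5707]}
wrist {'K': [[284.5251, 0.0, 253.4717], [0.0, 284.5251, 194.4438], [0.0, 0.0, 1.0]], 'position': [174.6033, 526.2926, 373.7267], 'rotation': [-0.2781, 0.0017, 1.1234]}
{'t': 0.15, 'qpos': array([ 9.88785433e-01,  3.26745269e-01, -1.93300861e-01,  1.05200414e+00,
       -1.54867212e-05,  1.43654871e+00]), 'joint_velocities': array([ 1.97466693e-03, -2.45625951e-03,  1.71215782e-03,  4.92370021e-05,
       -1.14175809e-03,  5.73998969e-04]), 'effort': array([ 6.56205721e-04, -4.43704212e+01,  2.62664294e+01,  1.04582412e-02,
       -1.14944814e-04,  2.57877730e-06]), 'tcp_pos': array([237.91130401, 495.42336403, 230.71740901]), 'orientation': array([-3.14034792e+00, -1.52486870e-04,  2.69382929e+00]), 'contact_force': array([0.01960557, 0.83934869, 0.19644461]), 'wrist_torque': array([-0.01313417, -0.06203745,  0.01950922]), 'opening': 0.9983962152855237}
```

View pics/top0.png

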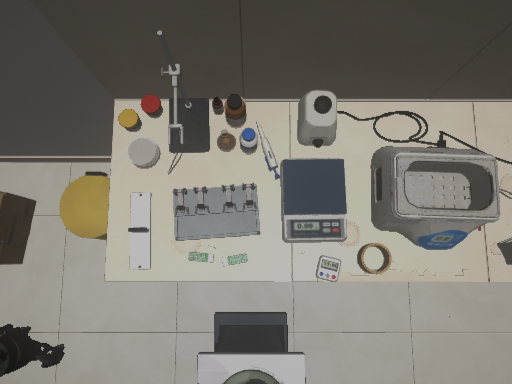

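View pics/side0.png

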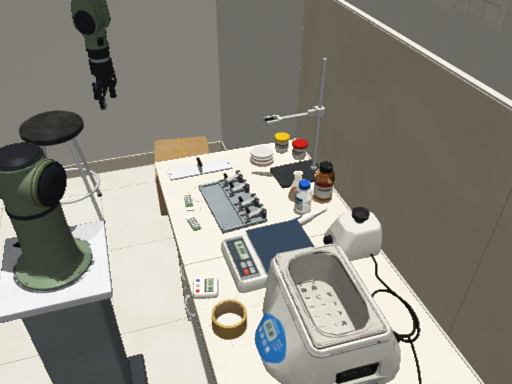

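View pics/wrist0.png

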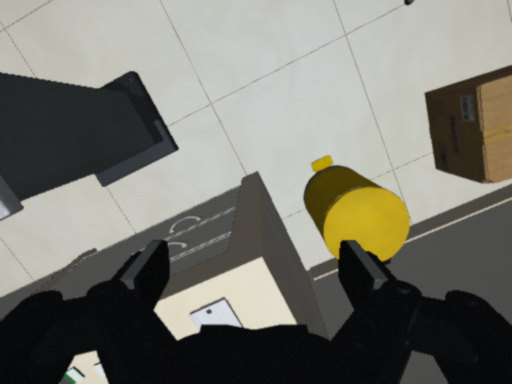

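```bash
cat > h.py <<'E'
from bench import bot, solve_ik, imaging
import numpy as np, cv2
from scipy.spatial.transform import Rotation as Ro
from scipy.optimize import least_squares
def rot(r): return Ro.from_euler('xyz',r).as_matrix()
def cast(m,uv,z):
    uv=np.atleast_2d(uv).astype(float); K=np.array(m["K"]); R=rot(m["rotation"]); c=np.array(m["position"])
    d=np.c_[(uv[:,0]-K[0,2])/K[0,0],-(uv[:,1]-K[1,2])/K[1,1],-np.ones(len(uv))]@R.T
    return c+d*((z-c[2])/d[:,2])[:,None]
def proj(m,P):
    P=np.atleast_2d(P).astype(float); K=np.array(m["K"]); R=rot(m["rotation"]); c=np.array(m["position"])
    q=(P-c)@R
    return np.c_[K[0,0]*q[:,0]/-q[:,2]+K[0,2], K[1,1]*-q[:,1]/-q[:,2]+K[1,2]]
def cap(n,f=None):
    m=imaging.camera_model(n); im=imaging.capture(n)
    if f: cv2.imwrite("pics/"+f,im); np.save("pics/"+f+".npy",m,allow_pickle=True)
    return m,im
def lm(f): return np.load("pics/"+f+".npy",allow_pickle=True).item()
def T(): return bot.get_state()["t"]
E
python3 - <<'E'
from h import *
m=imaging.camera_model("top")
for n,uv,z in [("plate",(140,230),8),("carr corners",(174,191),14),("",(257,185),14),("",(259,236),14),("",(177,240),14),("slA",(201,257),5),("slB",(237,259),5)]:
    print(n,cast(m,uv,z).round(0))
w=imaging.camera_model("wrist");s=bot.get_state()
Rt=rot(s["orientation"]);print(Rt.T@(np.array(w["position"])-s["tcp_pos"]), (Rt.T@rot(w["rotation"])).round(3))
im=cv2.imread("pics/top0.png")
cv2.imwrite("pics/top0z.png",cv2.resize(im[175:285,105:285],None,fx=4.4,fy=4.4,interpolation=cv2.INTER_CUBIC))
E
```

```text
plate [[515. 346.   8.]]
carr corners [[637. 243.  14.]]
 [[656. -16.  14.]]
 [[497. -22.  14.]]
 [[484. 229.  14.]]
slA [[433. 156.   5.]]
slB [[427.  45.   5.]]
[  70.44664702    0.28986147 -143.09684021] [[ 0.     0.962  0.275]
 [ 1.    -0.     0.   ]
 [ 0.     0.275 -0.962]]
```

View pics/top0z.png

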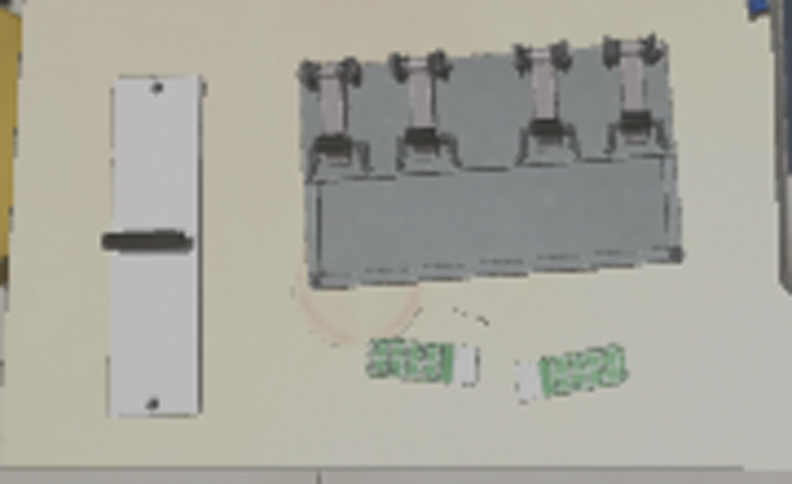

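Run:
```python
from h import *
bot.move_ptp([400,120,250],[np.pi,0,-np.pi+0.07]); bot.dwell(0.2)
cap("wrist","w1.png"); print(T(), bot.get_state()["qpos"].round(2))
```

```text
1.9167 [ 0.12  0.07 -0.47  1.03  0.    0.04]
```

View pics/w1.png

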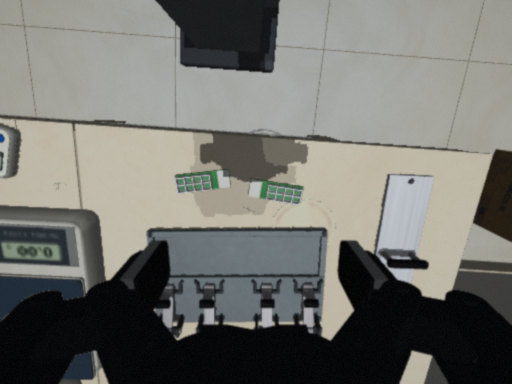

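Run:
```python
from h import *
bot.move_ptp([585,108,200],[np.pi,0,-np.pi+0.07]); bot.dwell(0.3)
cap("wrist","w2.png"); print(T())
bot.move_ptp([430,290,250],[np.pi,0,np.pi/2]); bot.dwell(0.3)
cap("wrist","w3.png"); print(T())
```

```text
3.0583
5.175
```

View pics/w2.png

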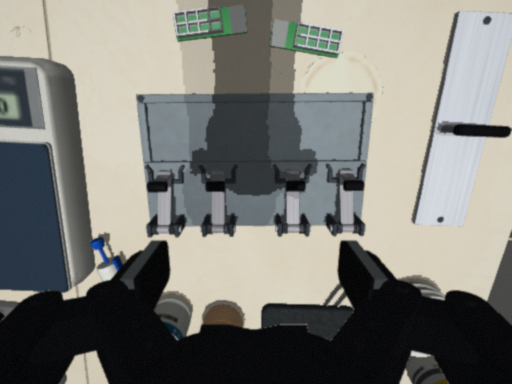

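View pics/w3.png

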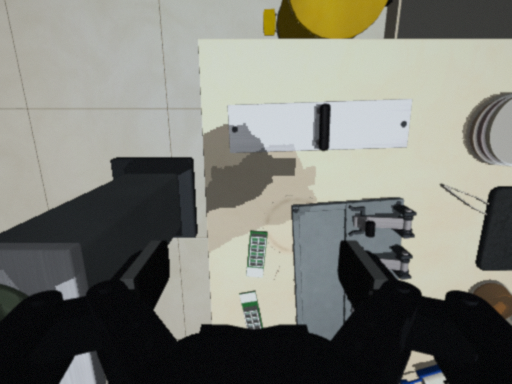

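Run:
```python
import cv2
im=cv2.imread("pics/w2.png")
cv2.imwrite("pics/w2z.png",cv2.resize(im[85:245,130:385],None,fx=3,fy=3,interpolation=cv2.INTER_CUBIC))
cv2.imwrite("pics/w2p.png",cv2.resize(im[0:235,405:512],None,fx=2.5,fy=2.5,interpolation=cv2.INTER_CUBIC))
```

```text
(no output)
```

View pics/w2z.png

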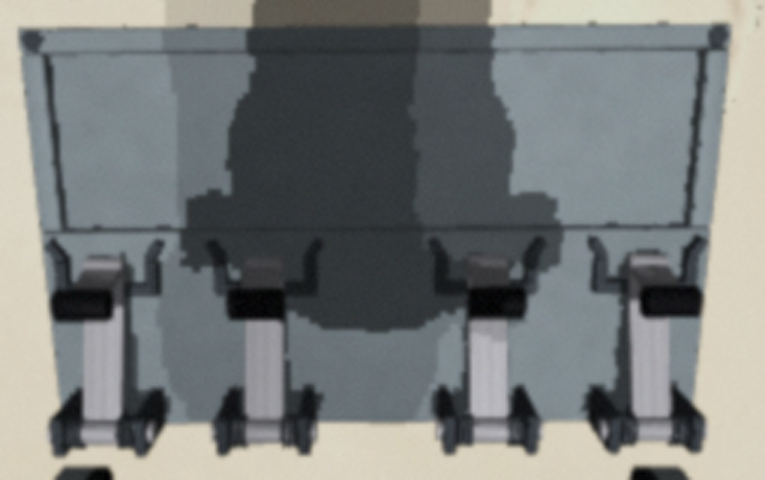

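View pics/w2p.png

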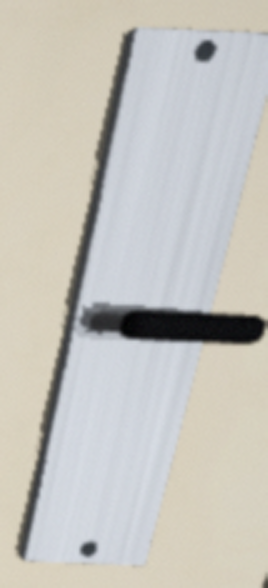

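Run:
```python
from h import *
m=lm("w2.png"); print(m["position"])
z2=lambda p:(np.array(p)+.5)/3-.5+[130,85]
C=[];D=[];Z=[]
for p,c in [((44,51),(-51,-122,14)),((707,48),(-51,122,14)),((58,229),(15,-122,14)),((692,229),(15,122,14)),
  ((83,304),(36,-105,48)),((256.5,303),(36,-43,48)),((496.5,303),(36,43,48)),((671,302),(36,105,48))]:
    W=cast(m,z2(p),c[2])[0]; C.append(c);D.append(W)
C=np.array(C);D=np.array(D)
def f(p):
    c,s=np.cos(p[2]),np.sin(p[2]); return (np.c_[p[0]+c*C[:,0]-s*C[:,1],p[1]+s*C[:,0]+c*C[:,1]]-D[:,:2]).ravel()
r=least_squares(f,[550,100,.07]); print("wrist",r.x.round(4)); print(r.fun.reshape(-1,2).round(1))
r=least_squares(lambda p:f(p)[:8],[550,100,.07]); print("pocket only",r.x.round(4))
r=least_squares(lambda p:f(p)[8:],[550,100,.07]); print("rolls only",r.x.round(4))
# bar ends and plate
zp=lambda p:(np.array(p)+.5)/2.5-.5+[405,0]
print("bar",cast(m,[zp((122,324)),zp((265,329))],44))
print("plate corners",cast(m,[zp((132,29)),zp((21,558)),zp((146,564))],8))
print("holes",cast(m,[zp((205,50)),zp((88,548))],8))
```

```text
[514.34458663 104.07253008 344.12520527]
wrist [5.531633e+02 1.082748e+02 7.370000e-02]
[[ 0.2 -0. ]
 [ 0.5  0.2]
 [ 0.1  1.7]
 [-0.3 -1.1]
 [-0.2 -0.1]
 [-0.  -0.2]
 [-0.3 -0.1]
 [-0.  -0.4]]
pocket only [5.530318e+02 1.080740e+02 7.290000e-02]
rolls only [5.532970e+02 1.084472e+02 7.410000e-02]
bar [[516.03643243 310.44549231  44.        ]
 [513.8351855  369.79075273  44.        ]]
plate corners [[398.42505874 307.77125427   8.        ]
 [633.56269184 314.78444375   8.        ]
 [632.27107778 378.73373992   8.        ]]
holes [[403.84620667 340.24857637   8.        ]
 [625.83919069 347.23016128   8.        ]]
```

Run:
```python
from h import *
im=cv2.imread("pics/w3.png"); m=lm("w3.png")
g=cv2.cvtColor(im,cv2.COLOR_BGR2HSV)
roi=np.zeros(im.shape[:2],np.uint8); roi[85:165,220:420]=1
b=(g[...,2]<60)&(roi>0); b[:, :312]=0; b[:,338:]=0
M=cv2.minAreaRect(np.argwhere(b)[:,::-1].astype(np.float32)); print("bar",M,b.sum())
box=cv2.boxPoints(M); print(cast(m,box,44).round(1)[:,:2]); print("ctr z40",cast(m,M[0],40).round(1))
# plate: blue-ish grey vs cream bench : b-r
d=im[...,0].astype(int)-im[...,2]
p=((d>-8)&(im[...,1]>90)&(roi>0)).astype(np.uint8)
n,l,st,ce=cv2.connectedComponentsWithStats(p); print(st[np.argsort(-st[:,4])[:4]])
pts=np.argwhere(p>0)[:,::-1].astype(np.float32)
M=cv2.minAreaRect(pts);print(M);W=cast(m,cv2.boxPoints(M),8);print(W.round(1)[:,:2],W.mean(0))
cv2.imwrite("pics/w3z.png",cv2.resize(im[85:170,220:420],None,fx=4,fy=4,interpolation=cv2.INTER_CUBIC))
```

```text
bar ((323.0, 126.5), (45.0, 12.0), 90.0) 467
[[503.9 370.4]
 [518.  370.4]
 [521.8 318. ]
 [507.2 318. ]]
ctr z40 [[513.6 344.6  40. ]]
[[     0      0    512    384 188353]
 [   227     99    186     54   8255]]
((320.1474304199219, 125.45097351074219), (49.653648376464844, 185.447265625), 87.99044799804688)
[[395.  371.6]
 [632.9 379.6]
 [644.9 316.4]
 [395.7 307.6]] [517.13759631 343.77726863   8.        ]
```

View pics/w3z.png

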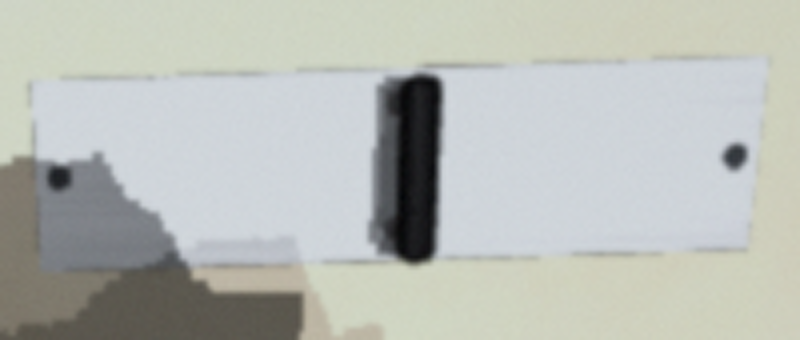

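Run:
```python
from h import *
m=lm("w3.png"); z=lambda p:(np.array(p)+.5)/4-.5+[220,85]
h=cast(m,[z((58.5,177)),z((735,155))],8);print(h,h.mean(0),np.arctan2(*(h[1]-h[0])[[1,0]]))
c=cast(m,[z((31,82)),z((768,57)),z((748,249)),z((43,268))],8);print(c.round(1)[:,:2],c.mean(0))
b=cast(m,[z((422,74)),z((415,262))],40);print(b,b.mean(0))
```

```text
[[404.26704927 340.11892003   8.        ]
 [626.61670451 347.19547753   8.        ]] [515.44187689 343.65719878   8.        ] 0.031815518819059085
[[395.9 370. ]
 [632.8 377.7]
 [635.4 316.5]
 [398.5 310.2]] [515.6606084  343.62662135   8.        ]
[[514.33386809 371.48679717  40.        ]
 [516.00405328 316.16437207  40.        ]] [515.16896069 343.82558462  40.        ]
```

Run:
```python
from h import *
y=np.pi/2+.032
bot.grip(0.5,80); 
bot.move_ptp([515.4,343.7,80],[np.pi,0,y]); bot.movel([515.4,343.7,19],max_speed=100)
print(T(),bot.get_state()["contact_force"].round(1))
bot.grip(0.0,80); print(bot.get_state()["opening"])
bot.movel([515.4,343.7,40],max_speed=80); print(bot.get_state()["contact_force"].round(1),bot.get_state()["opening"])
cap("wrist","w4.png");print(T())
```

```text
7.2333 [0.4 0.7 0.9]
0.12625911387199493
[-0.  -0.6 -3.3] 0.12276509439827513
8.0833
```

View pics/w4.png

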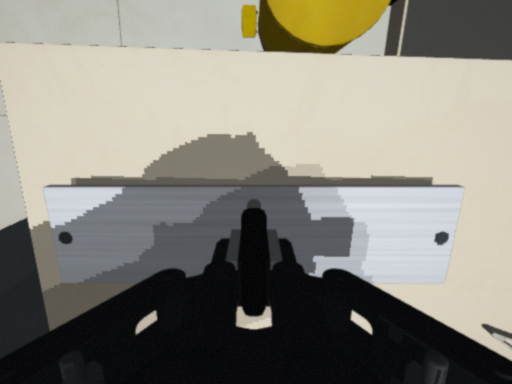

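Run:
```python
from h import *
m=lm("w4.png"); h=cast(m,[(65,238),(442,238)],29);print(h.mean(0))
y=-np.pi+.0735
bot.movel([515.4,343.7,95],max_speed=150)
print(bot.get_state()["opening"])
P=np.array([553.1-18*.9973,108.2-18*.0734])
bot.move_ptp([P[0],P[1],100],[np.pi,0,y]); s=bot.get_state();print(s["t"],s["opening"],s["contact_force"].round(1))
bot.movel([P[0],P[1],42],max_speed=100); bot.dwell(.2); s=bot.get_state();print(s["t"],s["opening"],s["contact_force"].round(1),s["tcp_pos"],P)
cap("wrist","w5.png"); cap("top","t5.png")
```

```text
[515.40590923 343.13369494  29.        ]
0.12108131391413253
10.3583 0.11896514270158962 [-0.   0.  -3.1]
11.2917 0.12515785240719965 [-0.1 -0.2 -3.3] [535.8477582  106.93104702  42.76472875] [535.1486 106.8788]
```

View pics/w5.png

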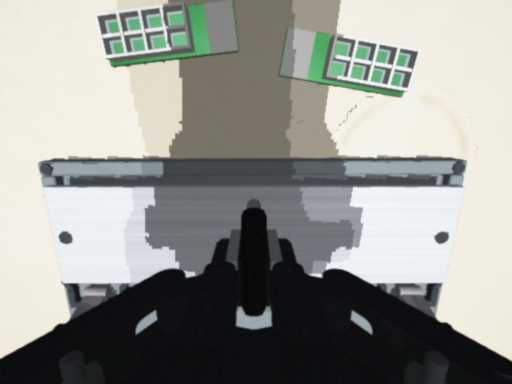

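Run:
```python
from h import *
P=np.array([553.1-18*.9973,108.2-18*.0734])+[-.5,0]
for z in [33,28,24]:
    r=bot.movel([P[0],P[1],z],max_speed=25,threshold=12); s=bot.get_state();print(z,r,s["tcp_pos"].round(2),s["contact_force"].round(1))
    if r: break
bot.dwell(.2);s=bot.get_state();print(s["t"],s["tcp_pos"].round(2),s["contact_force"].round(1))
cap("wrist","w6.png")
```

```text
33 False [534.43 106.84  32.73] [-0.2  0.4 -2.9]
28 False [534.43 106.87  27.77] [-1.1 -0.  -2.1]
24 True [535.19 106.92  25.97] [-1.7 -0.1  5.7]
12.6583 [535.2  106.9   25.97] [0.1 0.8 5.6]
```

View pics/w6.png

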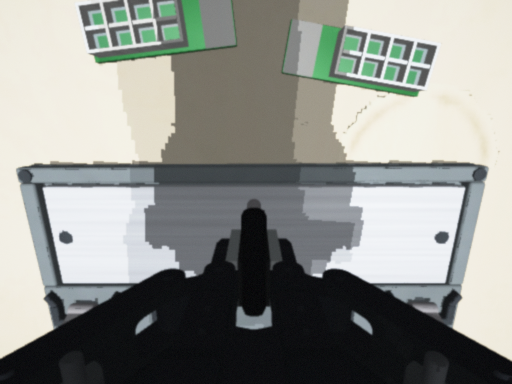

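Run:
```python
from h import *
bot.grip(0.45); s=bot.get_state();p=s["tcp_pos"]
bot.movel([p[0],p[1],120],max_speed=150)
bot.move_ptp([585,108,170],[np.pi,0,-np.pi+0.0735]); bot.dwell(.2)
cap("wrist","w7.png"); cap("top","t7.png"); print(T())
im=cv2.imread("pics/w7.png"); cv2.imwrite("pics/w7z.png",cv2.resize(im[0:270,100:420],None,fx=2.2,fy=2.2,interpolation=cv2.INTER_CUBIC))
```

```text
14.5667
```

View pics/w7z.png

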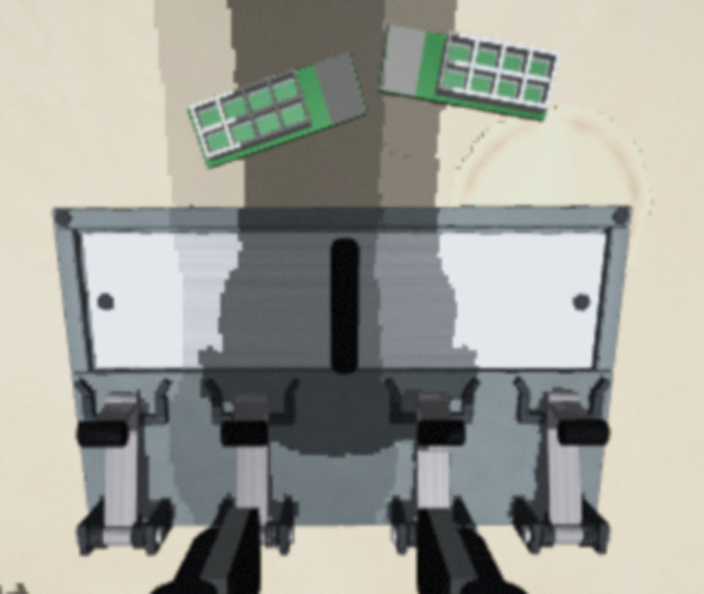

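```bash
cat >> h.py <<'E'
CX,CY,CA=553.1,108.2,0.0735
BAY=[-105,-43,43,105]
def c2w(x,y,z): c,s=np.cos(CA),np.sin(CA); return np.array([CX+c*x-s*y,CY+s*x+c*y,z])
YAW=-np.pi+CA
DN=[np.pi,0,YAW]
def roll(th): return 88-(52*np.cos(th)-8*np.sin(th)), 40+8*np.cos(th)+52*np.sin(th)
def st(m=""):
    s=bot.get_state(); print(m,round(s["t"],1),s["tcp_pos"].round(1),"F",s["contact_force"].round(1),"op",round(s["opening"],3)); return s
def raise_clip(b):
    y=BAY[b]; x,z=roll(0)
    bot.grip(0.5,30)
    bot.move_ptp(c2w(x,y,95),DN); bot.movel(c2w(x,y,z-19),max_speed=100,threshold=15); st("at roll")
    bot.grip(0.0,30); st("gripped")
    for th in [.1,.2,.3,.4,.45]:
        x,z=roll(th); bot.movel(c2w(x,y,z-19),max_speed=60)
    st("raised"); bot.grip(0.5); bot.movel(c2w(x,y,120),max_speed=150); st("up")
E
python3 - <<'E'
from h import *
raise_clip(0)
bot.move_ptp([600,40,170],DN); bot.dwell(.2)
cap("wrist","w8.png"); print(T())
E
```

```text
at roll 16.2 [597.3   6.3  29.6] F [-0.6  1.1  0.3] op 0.5
gripped 16.5 [597.5   5.6  29.9] F [-0.2 -1.8  4.4] op 0.223
raised 17.8 [604.8   6.3  51.2] F [-1.8 -4.9  0.7] op 0.221
up 18.7 [605.    6.9 119.6] F [ 0.3 -0.   0.3] op 0.5
19.3083
```

View pics/w8.png

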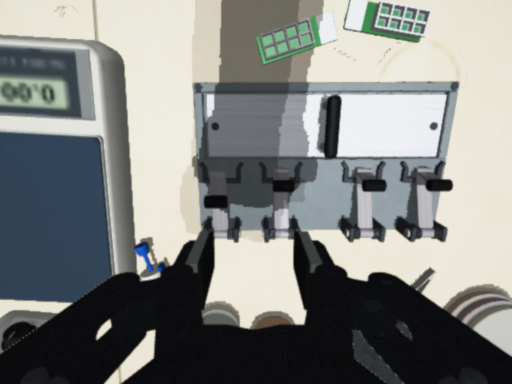

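```bash
cat >> h.py <<'E'
def look(pos,yaw,f,dx=0):
    # put camera so pos is near image (253,170): camera is 70mm along tool x from TCP
    pass
E
python3 - <<'E'
from h import *
m=lm("w7.png"); z=lambda p:(np.array(p)+.5)/2.2-.5+[100,0]
print(cast(m,[z((343,85)),z((203,135))],4), cast(m,[z((394,60)),z((553,85))],4))
# view of B with yaw 3pi/2-ish, TCP above
bot.move_ptp([440,25,150],[np.pi,0,-np.pi/2+.2]); bot.dwell(.2)
cap("wrist","w9.png"); st()
E
```

```text
[[442.32235733 100.24373816   4.        ]
 [467.22610162  38.81329035   4.        ]] [[430.84687534 121.76880479   4.        ]
 [435.46129654 192.84424442   4.        ]]
 21.1 [440.2  25.  150. ] F [-0.2  0.3  0.7] op 0.497
```

View pics/w9.png

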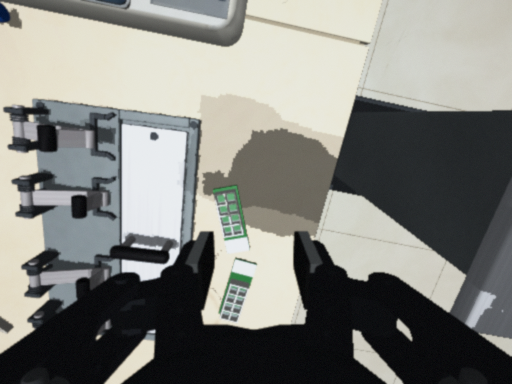

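Run:
```python
from h import *
yaw=1.956-np.pi; tx=np.array([np.cos(yaw),np.sin(yaw)])
p=np.array([454.8,69.5])-35*tx
bot.move_ptp([p[0],p[1],120],[np.pi,0,yaw]); bot.grip(.38); bot.dwell(.2)
m,im=cap("wrist","w10.png"); st()
cv2.imwrite("pics/w10z.png",cv2.resize(im[70:270,150:400],None,fx=3,fy=3,interpolation=cv2.INTER_CUBIC))
```

```text
22.0 [441.8 101.6 120.2] F [ 0.1 -0.8 -0.3] op 0.379
```

View pics/w10z.png

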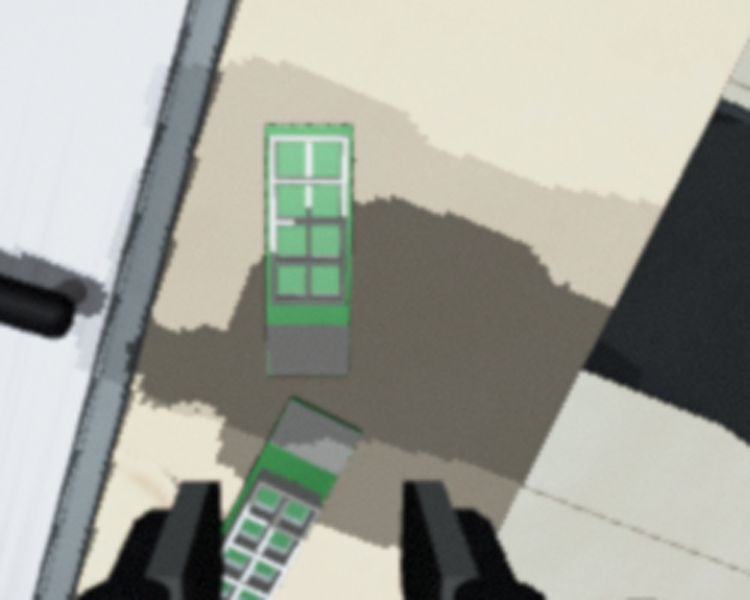

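```bash
cat >> h.py <<'E'
def slide_from(m,tail,bare,z=4):
    A=cast(m,tail,z).mean(0); B=cast(m,bare,z).mean(0)
    d=(B-A)[:2]; print("len",np.linalg.norm(d)); c=((A+B)/2)[:2]; return c,np.arctan2(d[1],d[0])
E
python3 - <<'E'
from h import *
m=lm("w10.png"); z=lambda p:(np.array(p)+.5)/3-.5+[150,70]
c,a=slide_from(m,[z((266,124)),z((354,124))],[z((267,375)),z((349,375))]); print(c,a)
print(cast(m,[z((266,124)),z((354,124)),z((267,375)),z((349,375))],4).round(1))
E
```

```text
len 76.09959750629177
[454.56729159  71.31117628] 1.946678414860825
[[480.4  40.7   4. ]
 [456.6  31.1   4. ]
 [452.6 111.6   4. ]
 [428.6 101.8   4. ]]
```

```bash
cat >> h.py <<'E'
def pick(c,a,gx=-8,z=6.3,op=.38):
    yaw=a-np.pi
    p=np.array(c)+gx*np.array([np.cos(a),np.sin(a)])
    o=[np.pi,0,yaw]
    bot.grip(op,60); bot.move_ptp([p[0],p[1],60],o); bot.movel([p[0],p[1],20],max_speed=100)
    r=bot.movel([p[0],p[1],z],max_speed=40,threshold=6); st("down %s"%r)
    bot.grip(0.0,60); st("grip")
    bot.movel([p[0],p[1],40],max_speed=60); bot.dwell(.1); st("lift")
E
python3 - <<'E'
from h import *
pick((454.6,71.3),1.947)
m,im=cap("wrist","w11.png")
E
```

```text
down False 23.7 [457.3  63.8   6.1] F [ 0.3  0.4 -0. ] op 0.376
grip 23.9 [457.7  63.9   6.6] F [-1.2  0.   3.5] op 0.236
lift 24.8 [457.2  63.9  39.7] F [ 0.2 -0.2 -0.9] op 0.238
```

View pics/w11.png

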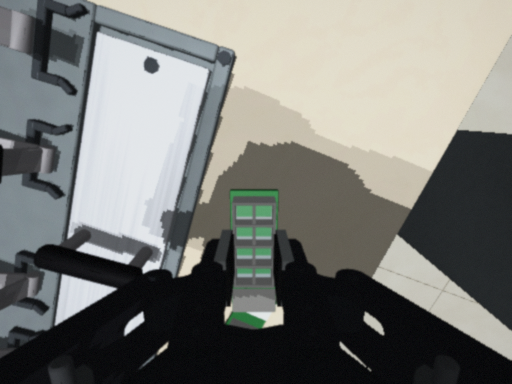

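```bash
cat >> h.py <<'E'
def bring(b,gx=-8,h=21.5):
    s=bot.get_state(); p=s["tcp_pos"]; bot.movel([p[0],p[1],75],max_speed=120)
    bot.move_ptp(c2w(-75,BAY[b],75),DN); st("over")
    bot.movel(c2w(-60,BAY[b],h+8),max_speed=120); bot.dwell(.15); st("pre")
E
python3 - <<'E'
from h import *
bring(0)
m,im=cap("wrist","w12.png"); cap("side","s12.png")
E
```

```text
over 26.8 [485.6  -1.9  74.6] F [ 0.3 -0.3 -0.6] op 0.235
pre 27.5 [501.3  -1.   30.2] F [ 0.3 -0.1 -0.6] op 0.233
```

View pics/w12.png

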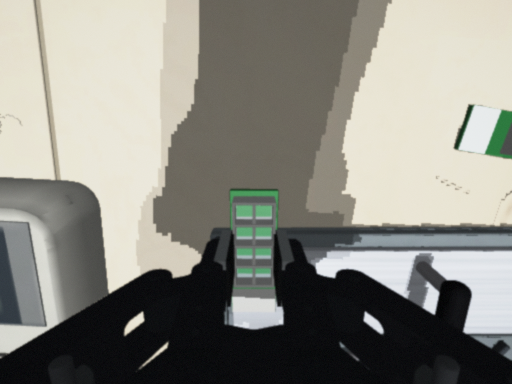

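```bash
cat >> h.py <<'E'
def push(b,gx=-8,h=21.5):
    y=BAY[b]
    r=bot.movel(c2w(-55,y,h),max_speed=30,threshold=5); st("low %s"%r)
    zz=h
    r=bot.movel(c2w(-3+gx-8,y,zz),max_speed=50,threshold=6); st("near %s"%r)
    if not r:
        r=bot.movel(c2w(-3+gx+3,y,zz),max_speed=20,threshold=6); s=st("stop %s"%r)
    s=bot.get_state(); d=s["tcp_pos"]-c2w(0,0,0); c,sn=np.cos(CA),np.sin(CA)
    print("tcp in carrier",(c*d[0]+sn*d[1]).round(2),(-sn*d[0]+c*d[1]).round(2),d[2].round(2))
E
python3 - <<'E'
from h import *
push(0)
m,im=cap("wrist","w13.png")
E
```

```text
low False 28.0 [ 5.058e+02 -5.000e-01  2.120e+01] F [ 0.8  0.  -0.1] op 0.233
near False 28.9 [541.4   2.2  21.3] F [-0.4 -0.8 -0.8] op 0.237
stop False 29.6 [551.6   2.8  21.1] F [-4.5 -0.9  2.2] op 0.234
tcp in carrier -9.24 -104.98 21.14
```

View pics/w13.png

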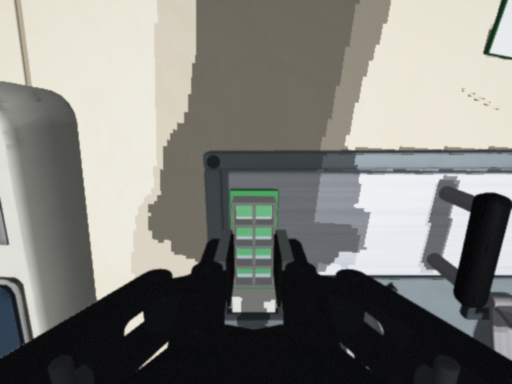

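```bash
cat >> h.py <<'E'
def release(b,xc):
    y=BAY[b]
    r=bot.movel(c2w(xc,y,19.8),max_speed=15,threshold=4); s=st("press %s"%r)
    bot.grip(0.36); p=bot.get_state()["tcp_pos"]; st("open")
    bot.movel([p[0],p[1],90],max_speed=120)
E
python3 - <<'E'
from h import *
r=bot.movel(c2w(-6,-105,21.3),max_speed=15,threshold=5); st("push2 %s"%r)
release(0,-7)
bot.move_ptp(c2w(30,-95,170),DN); bot.dwell(.2)
m,im=cap("wrist","w14.png"); cv2.imwrite("pics/w14z.png",cv2.resize(im[0:250,120:440],None,fx=2.3,fy=2.3,interpolation=cv2.INTER_CUBIC)); st()
E
```

```text
push2 True 29.9 [551.5   2.8  20.6] F [0.1 0.9 4.3] op 0.234
press True 30.1 [551.4   2.8  20.6] F [-1.  -0.7  3.4] op 0.237
open 30.3 [550.1   2.9  19.8] F [-0.2 -0.2 -0.7] op 0.356
 31.8 [588.5  15.6 168.3] F [-0.2  0.8  0.6] op 0.36
```

View pics/w14z.png

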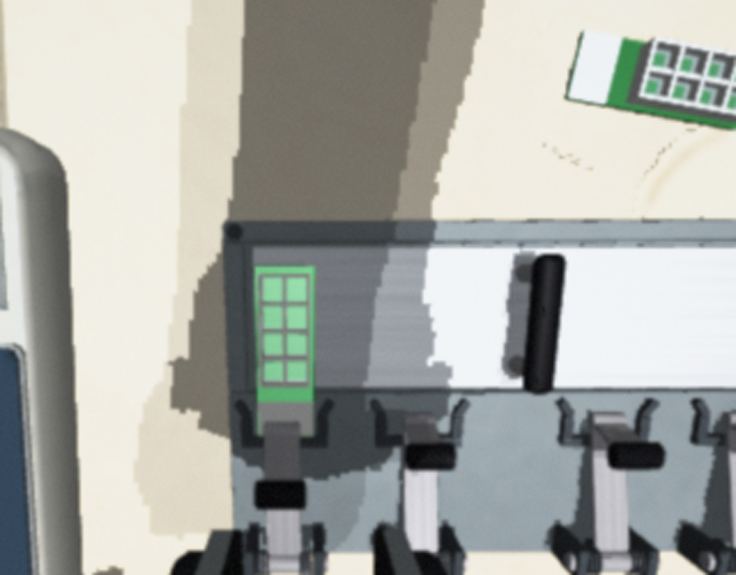

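```bash
cat >> h.py <<'E'
def w2c(P):
    P=np.atleast_2d(P); d=P-np.array([CX,CY,0]); c,s=np.cos(CA),np.sin(CA)
    return np.c_[c*d[:,0]+s*d[:,1],-s*d[:,0]+c*d[:,1],d[:,2]]
E
python3 - <<'E'
from h import *
m=lm("w14.png"); z=lambda p:(np.array(p)+.5)/2.3-.5+[120,0]
print(w2c(cast(m,[z((255,266)),z((315,266)),z((257,432)),z((315,432))],18)).round(1))
print("pocket rim front",w2c(cast(m,[z((300,245)),z((480,246))],14)).round(1), "rear",w2c(cast(m,[z((480,388))],14)).round(1))
print("roll",w2c(cast(m,[z((280,494))],70)).round(1))
E
```

```text
[[ -40.4 -116.9   18. ]
 [ -40.4  -91.    18. ]
 [  33.6 -117.6   18. ]
 [  33.6  -90.8   18. ]]
pocket rim front [[-49.2 -97.5  14. ]
 [-48.8 -19.3  14. ]] rear [[ 13.7 -14.8  14. ]]
roll [[  45.3 -105.    70. ]]
```

```bash
cat >> h.py <<'E'
def clip_down(b,zend=58.0):
    y=BAY[b]
    bot.grip(0.0,30); bot.move_ptp(c2w(41,y,100),DN)
    bot.movel(c2w(41,y,82),max_speed=100)
    for z in [72,66,62,zend]:
        r=bot.movel(c2w(39.5,y,z),max_speed=40,threshold=25); st("z %d %s"%(z,r))
        if r: break
    bot.dwell(.2); st("end"); bot.movel(c2w(39.5,y,110),max_speed=150)
E
python3 - <<'E'
from h import *
clip_down(0)
bot.move_ptp(c2w(30,-60,170),DN); bot.dwell(.2)
m,im=cap("wrist","w15.png"); cap("top","t15.png");cv2.imwrite("pics/w15z.png",cv2.resize(im[0:250,120:440],None,fx=2.3,fy=2.3,interpolation=cv2.INTER_CUBIC)); st()
E
```

```text
z 72 False 33.3 [599.4   6.2  72.2] F [-4.  -0.5  6. ] op -0.002
z 66 False 33.6 [600.5   6.5  65.9] F [ 0.6  0.2 -0.1] op 0.0
z 62 False 33.9 [600.2   6.5  61.7] F [ 0.4 -0.2  0.7] op -0.003
z 58 False 34.1 [599.9   6.4  57.6] F [-0.   0.2 -0.9] op 0.005
end 34.3 [600.3   6.4  58.1] F [ 0.5 -0.8  0.2] op 0.0
 35.5 [586.8  50.  168.7] F [ 0.1 -0.1 -0.1] op 0.002
```

View pics/w15z.png

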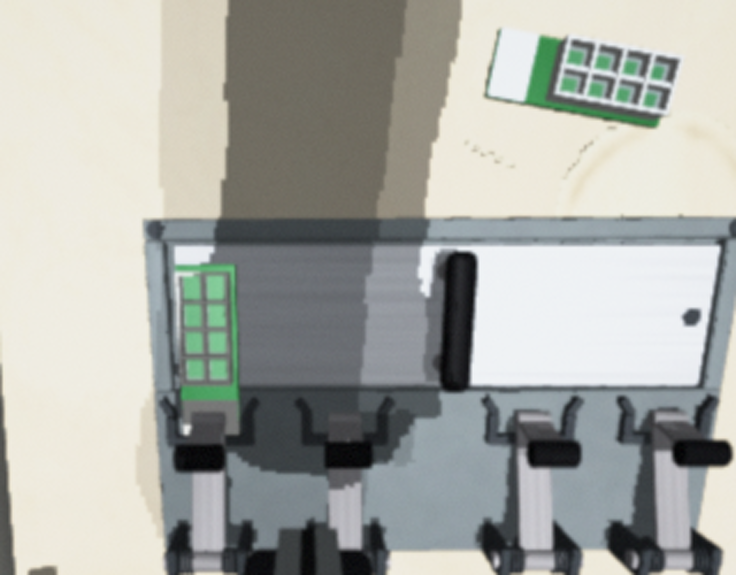

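Run:
```python
from h import *
raise_clip(3)
a=-1.636; yaw=a+np.pi; tx=np.array([np.cos(yaw),np.sin(yaw)])
p=np.array([433,157])-35*tx
bot.move_ptp([p[0],p[1],120],[np.pi,0,yaw]); bot.grip(.38); bot.dwell(.2)
m,im=cap("wrist","w16.png"); st()
cv2.imwrite("pics/w16z.png",cv2.resize(im[70:270,150:400],None,fx=3,fy=3,interpolation=cv2.INTER_CUBIC))
```

```text
at roll 37.5 [581.9 215.4  29.5] F [-0.1 -0.1 -0.5] op 0.493
gripped 37.9 [582.  215.1  29.9] F [ 0.2 -2.9  5.5] op 0.226
raised 39.1 [589.8 215.8  51.8] F [-0.8 -5.2  1.4] op 0.223
up 40.1 [589.6 216.2 119.6] F [ 0.7  0.7 -0.8] op 0.502
 42.0 [430.8 122.1 120. ] F [ 0.  -0.3 -0.4] op 0.379
```

View pics/w16z.png

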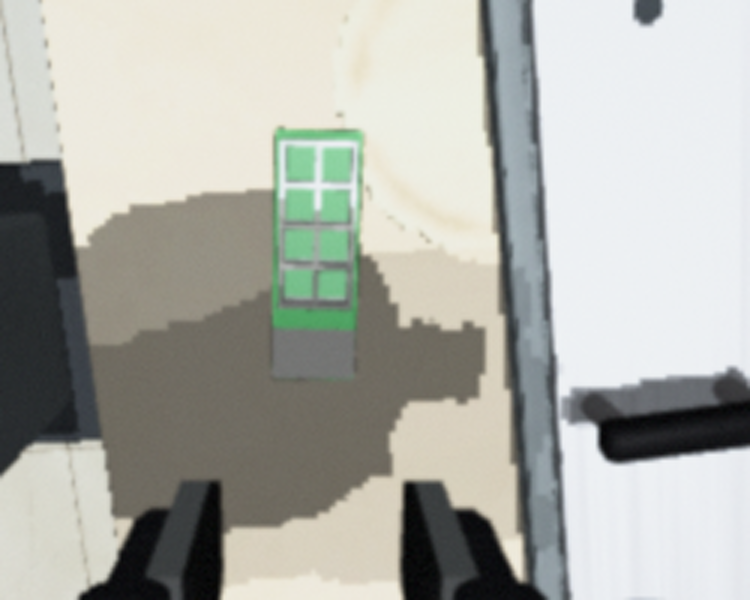

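View pics/w16.png

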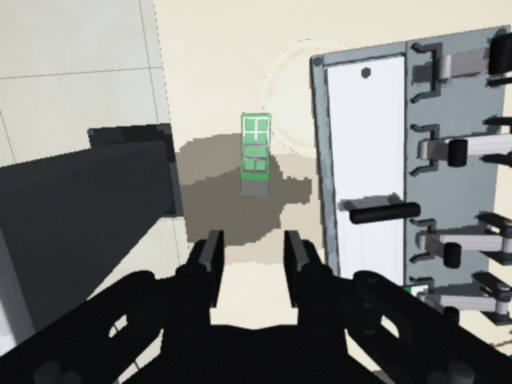

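Slide A's zoom corners are tail (275,128),(363,131) and bare end (272,377),(355,379). Clip 3 is raised. Next: measure, pick, bring.

Run:
```python
from h import *
m=lm("w16.png"); z=lambda p:(np.array(p)+.5)/3-.5+[150,70]
c,a=slide_from(m,[z((275,128)),z((363,131))],[z((272,377)),z((355,379))]); print(c,a)
pick(c,a); cap("wrist","w17.png")
bring(3); cap("wrist","w18.png")
```

```text
len 75.51580766921317
[433.75956255 154.70430577] -1.6560222724305287
down False 43.7 [434.2 162.6   6.1] F [ 0.1 -0.2  0.6] op 0.378
grip 43.9 [434.6 162.7   6.6] F [-0.9  0.6  2.4] op 0.239
lift 44.7 [434.1 162.6  39.7] F [ 0.8  0.1 -0.9] op 0.238
over 46.7 [470.2 207.2  74.6] F [ 0.2  0.3 -0.2] op 0.241
pre 47.4 [485.9 208.6  30.2] F [-0.3 -0.2 -0.2] op 0.237
```

View pics/w18.png

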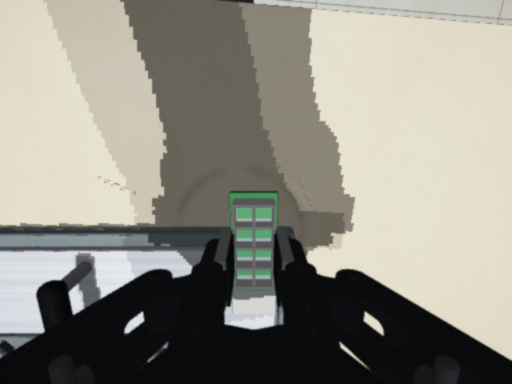

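Slide held straight (edges at columns 231 and 279), so I can push it in.

Run:
```python
from h import *
push(3)
r=bot.movel(c2w(-6,105,21.3),max_speed=15,threshold=5); st("push2 %s"%r)
release(3,-7)
bot.move_ptp(c2w(30,95,170),DN); bot.dwell(.2)
m,im=cap("wrist","w19.png"); cv2.imwrite("pics/w19z.png",cv2.resize(im[0:250,120:440],None,fx=2.3,fy=2.3,interpolation=cv2.INTER_CUBIC)); st()
```

```text
low False 47.9 [490.4 208.8  21.2] F [ 0.3  0.4 -1.3] op 0.233
near False 48.8 [526.  211.5  21.3] F [ 0.4  1.1 -0.3] op 0.235
stop True 49.2 [533.6 212.   20.8] F [-0.3 -0.4 -1. ] op 0.232
tcp in carrier -11.8 104.9 20.82
push2 True 49.5 [534.1 212.   20.6] F [-0.4 -0.4  4.6] op 0.239
press True 49.7 [534.1 212.   20.6] F [-0.7  0.1  4.6] op 0.236
open 50.0 [533.3 211.8  19.9] F [0.3 0.5 0.2] op 0.364
 51.4 [574.5 205.  168.3] F [-0.2 -0.2  0.3] op 0.359
```

View pics/w19z.png

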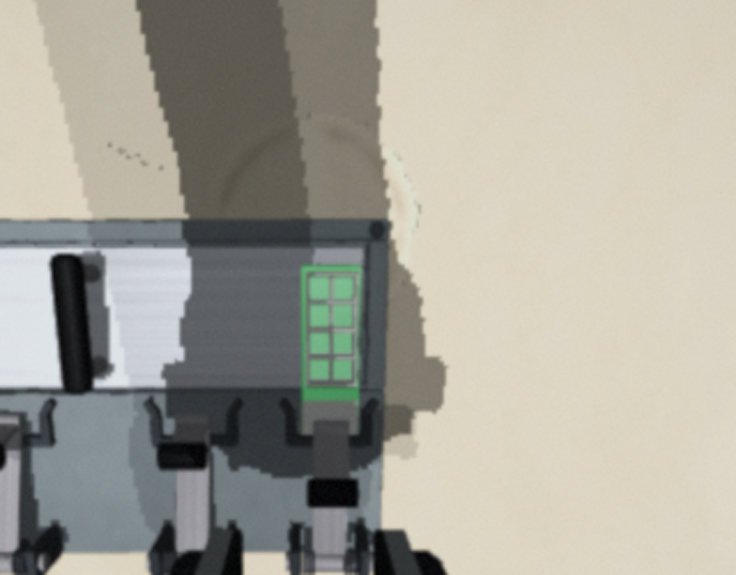

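Run:
```python
from h import *
bot.grip(0.0); bot.move_ptp(c2w(-68,104.5,70),DN); bot.movel(c2w(-66,104.5,22.5),max_speed=100); bot.dwell(.1); st()
r=bot.movel(c2w(-44,104.5,22.5),max_speed=20,threshold=3.5); s=st("nudge %s"%r); print(w2c(s["tcp_pos"]).round(1))
bot.movel(c2w(-66,104.5,22.5),max_speed=80); bot.movel(c2w(-66,104.5,100),max_speed=150)
bot.move_ptp(c2w(30,95,170),DN); bot.dwell(.2)
m,im=cap("wrist","w20.png"); cv2.imwrite("pics/w20z.png",cv2.resize(im[0:250,120:440],None,fx=2.3,fy=2.3,interpolation=cv2.INTER_CUBIC)); st()
```

```text
53.2 [480.6 207.8  23.3] F [ 0.3  0.6 -0.7] op 0.002
nudge True 54.0 [496.5 208.7  21.9] F [0.7 0.6 0.5] op 0.002
[[-49.1 104.4  21.9]]
 55.8 [574.3 205.2 168.8] F [-0.3 -0.3 -0.7] op -0.001
```

View pics/w20z.png

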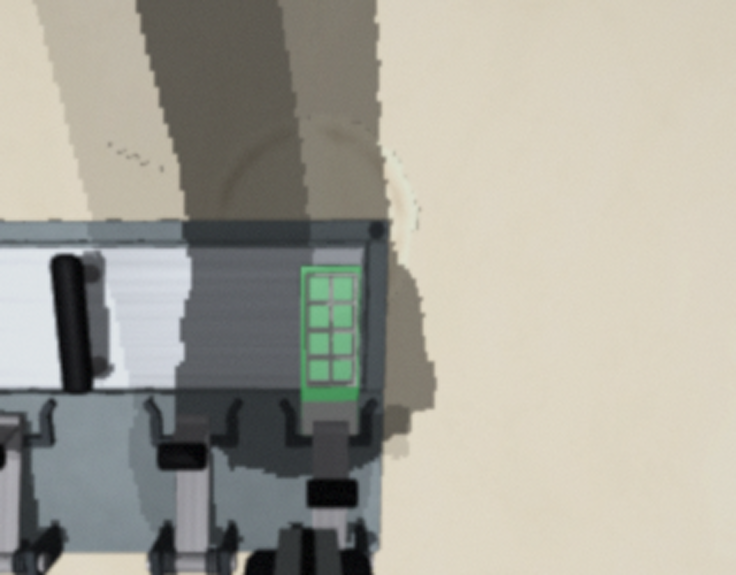

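Run:
```python
from h import *
clip_down(3)
bot.move_ptp([585,108,180],DN); bot.dwell(.5)
m,im=cap("wrist","w21.png"); cv2.imwrite("pics/w21z.png",cv2.resize(im[0:270,100:420],None,fx=2.2,fy=2.2,interpolation=cv2.INTER_CUBIC))
bot.move_ptp([400,300,250],DN); bot.dwell(.3)
m,im=cap("top","t21.png"); cv2.imwrite("pics/t21z.png",cv2.resize(im[90:290,105:405],None,fx=2.6,fy=2.6,interpolation=cv2.INTER_CUBIC)); st()
m,im=cap("side","s21.png"); cv2.imwrite("pics/s21z.png",cv2.resize(im[140:250,150:300],None,fx=5,fy=5,interpolation=cv2.INTER_CUBIC))
```

```text
z 72 False 57.2 [584.1 215.9  72.3] F [-4.   0.6  5. ] op -0.001
z 66 False 57.5 [585.1 215.8  65.9] F [0.9 1.3 1.7] op -0.002
z 62 False 57.7 [584.8 215.7  61.6] F [ 0.3 -0.1 -0.3] op 0.004
z 58 False 58.0 [584.5 215.8  57.6] F [-0.5 -0.4  0.1] op 0.005
end 58.2 [584.9 215.9  58.1] F [ 0.5 -1.1  0. ] op 0.005
 61.2 [400.5 299.5 249.7] F [-0.9 -0.2 -0. ] op 0.0
```

View pics/w21z.png

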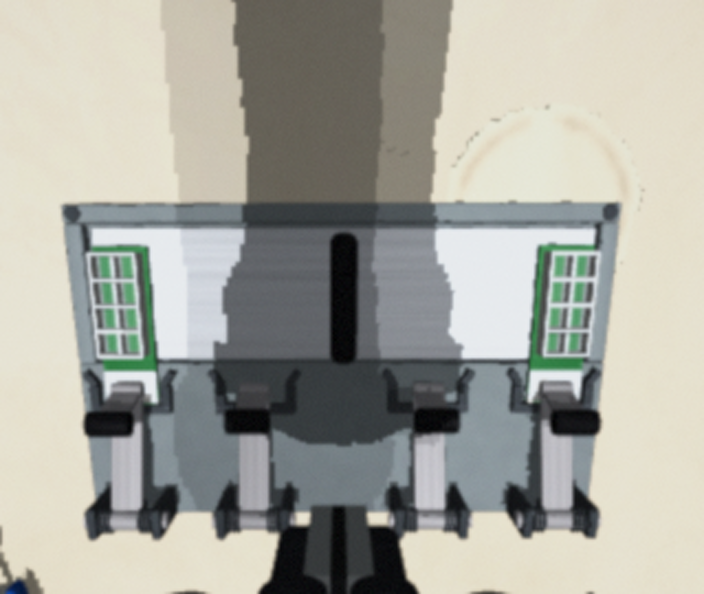

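View pics/t21z.png

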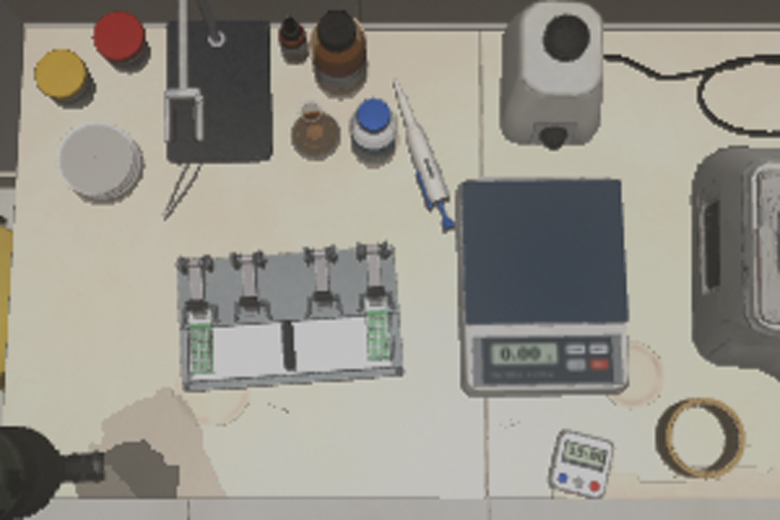

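View pics/s21z.png

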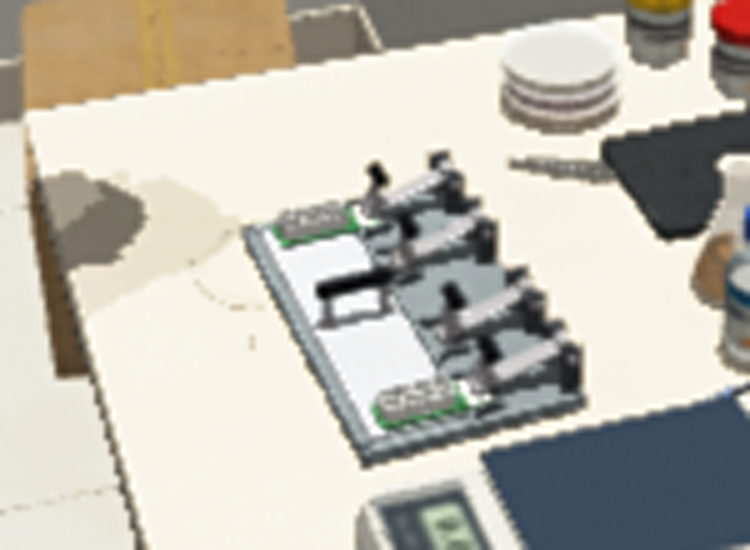

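Run:
```python
from h import *
print(bot.sign_off());
```

```text
the job is handed in; nothing more can be done
None
```

The slide carrier is ready and the job is handed in, at about 61 s of the 208 s allowed. The warming plate lies flat in the pocket. Both slides on the bench are home: the one that was nearer the robot's right is in bay 0 and the other in bay 3. I saw no third slide. One slide was knocked aside partway through, so I measured it again before picking it up.

- **Final pictures:** the wrist, top and side views show the plate level with the rim, both slides straight against their stops, and all four clips down. The timer, tape, flask and micropipette look undisturbed.
- **Bay 0 slide:** its tail edge measured -40.4 mm in the carrier's frame against the ideal -41 mm. The carrier's rim in the same picture read 1–2 mm off, so that difference is within measuring error.
- **Bay 3 slide:** the push to its stop ended early, so I nudged it from behind with the shut fingers. They met it exactly where it should be when home, and it did not move.
- **Not measured:** I judged the clips from the pictures and from how the force dropped away as each one snapped down, because their angles cannot be read directly.

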